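# Free the collared shaft and lay it in the marking cradle

### The arm

A 7-joint arm with a two-finger parallel gripper is mounted at the origin on a cart in front of the work surface, level with it; the furniture and walls round the work are solid. World frame = base frame: x ahead of the robot, y to its left, z up, the work surface at z = 0. Lengths are in m, angles in rad, forces in N, time in s.
With the tool pointing down it reaches from about 0.4 to 0.85 m from the base axis. Payload 10.4 kg.
Tool frame: the origin (TCP) lies between the finger pads; the fingertips stand 17 mm ahead of it and the grasp point (between the pads) lies 2 mm behind it; z points along the fingers, y is the line along which they close (so a half turn about z gives the same grasp; the last joint's range is limited). The gripper opens to 85 mm and grips with 20 to 120 N. Pads are 22 mm wide; open, the fingers measure 114 mm over their backs; the gripper's body (76 mm by 85 mm) begins 54 mm behind the grasp point. The pads swing forward as they close: fully open they stand 13 mm farther back than shut.
Start: joints at [1.107, 0.332, -0.065, 1.46, 0.022, 1.35, -0.088], TCP at [0.267, -0.565, 0.248] pointing down, gripper open.
Joint ranges: [-2.6, 2.6], [-0.5, 2.12], [-1.47, 1.34], [0.16, 2.42], [-1.27, 4.41], [0.06, 2.06], [-2.6, 2.6]. Speed limits (rad/s): [2.22, 2.22, 2.79, 2.79, 3.14, 3.14, 3.14].

### API

Orientations are given as a unit quaternion [x, y, z, w].
In Python, from bench import telemetry, vision, robot gives the robot as it stands.
- The arm moves only by the shell command python3 -m creep 'ROWS' [OPENING]. ROWS is JSON, a list of rows, each a list of 4 numbers: the shift along the tool's x, y, z in cm, then the turn about the tool's z in rad. A call has 1 to 5 rows; each row is the pose to reach, as a shift and turn from the pose commanded when the call began, along the tool's axes at that moment; what a row does not reach only later rows make up. A row lasts 1/8 s, in which the tool goes at most 62.5 mm and 10.7 degrees, less where a joint would pass 70% of its speed; a pose out of reach is approached as far as the arm can. A call with a gripper value outside its range is refused whole. OPENING is the closure, from 0 (fully open) to 1 (shut), set as the call begins (- or left out, the last holds). The fingers move at their own pace and stop on an object; the grip force is fixed at half the most. Time passes only in rows, so rows that repeat a pose let the fingers close. It gives the time, the measured TCP pose, the force, the opening and the grip force at its end, in the units of the state.
- telemetry.observe(): the state, without advancing time (a new reading comes with each control period).
- vision.camera(name): name is "scene" or "side" or "wrist"; returns the picture (384x512x3 uint8, red, green, blue); there is no depth.
- vision.camera_model(name): a dict with "mtx" (3x3 intrinsics, pixels), "cam_to_world" (4x4, takes a point from camera to world coordinates). Camera axes: x right, y up, looking along -z (the intrinsics and any distortion apply to the point x, -y, -z); pixel columns grow to the right and rows downward; lengths in m; the calibration is good to about 2 mm. The wrist camera is an equidistant fisheye: a pixel r from the principal point sees the ray r / f radians off the axis. A picture is of the moment at which its call begins: read the wrist's pose just before it. camera_model takes no time and is no camera call; for the wrist camera it gives the pose at the moment of the call.
- robot.job_done(): hands the job in; it is judged then, once.
The state is a dict: "t": time; "joints": joint angles; "joint_velocities": joint speeds; "joint_torque": joint torques, N m; "tcp_pos": TCP position; "tcp_rot": TCP orientation; "force": force on the tool from outside, world axes, zero at the start; "wrist_torque": the same for the moment, N m; "width": opening from 0.0 (shut) to 1.0 (fully open); "grip_force": force on a finger pad.
Only numpy, scipy, OpenCV 4.12 (cv2) and the standard library are available. Lean on these libraries where they do the work, as an engineer would, in place of code of your own. Each camera call takes 0.05 s, during which the arm holds its last target. There are 200 camera calls.

### The job

The spanner lying across the grey pocket tray is in the way: lay it flat on the black rubber mat. Then pluck the shaft with the collar out of its tray pocket, leaving the two plain shafts in theirs, and lay it in both V supports of the aluminium cradle with its collar end towards the stop plate. Set both down rather than dropping or flinging them, and do not disturb the ring gauge or the tape measure.

Things in the scene. Friction and masses are not known exactly. Their poses are not given: they have to be found in the camera images.
- spanner: Bright open-end spanner, 155 mm long, 27 mm wide at the jaws, 8 mm thick, shank about 13 mm wide. Origin on its underside at mid-length; own y runs along it, z up. At the start it rests flat across the two tall end walls of the tray, above the collared shaft, about along that shaft. Weighs about 0.1 kg.
- collar_shaft: Plain steel shaft, lying, 20 mm diameter, 120 mm long, with one collar 32 mm in diameter and 8 mm wide near one end. Origin on its axis at mid-length; own x runs along the axis to the collar end; the collar covers x = 44 to 52 mm. It may roll, so its y and z axes mean nothing. About 0.3 kg, balance point 3 mm towards the collar.
- collar (a point): The middle of the shaft's collar, on the axis, 48 mm from the shaft's middle.
- plain_shaft_a: Plain steel shaft without a collar, 20 mm diameter, 120 mm long, in another pocket of the tray; stays there. Origin on its axis at mid-length, x along the axis.
- plain_shaft_b: As plain_shaft_a, in the remaining pocket; stays there.
- pocket_tray: Fixed grey tray, 136 mm (own x) x 174 mm (own y), origin mid-underside. Three pockets at y = -54, 0, 54 mm, each with a shaft along x, axis 34 mm high, in V saddles at x = -29 and 29 mm (8 mm wide, 36 mm high). A finger channel between the saddles (x = -25 to 25 mm, floor 6 mm high) crosses all pockets and both side walls. End walls at x = -66 and 66 mm are 54 mm high, side walls, dividers 30 mm.
- v_cradle: Fixed aluminium cradle, base 70 mm (own x) x 150 mm (own y), 10 mm thick, origin mid-underside. Two V supports at y = -28 and 28 mm (8 mm wide along y, 41 mm along x, 42 mm high, open upward) carry a 20 mm shaft along y; 48 mm free between them for the fingers. An upright stop plate, 50 mm wide, 52 mm high, stands at the +y end, inner face at y = 70 mm.
- cradle_seat (a point): Where the middle of a seated shaft's axis belongs: above the cradle's middle, 40 mm over the bench, midway between the V supports (axes as the cradle).
- rubber_mat: Fixed flat black rubber mat, 80 mm (own x) by 150 mm (own y), 3 mm thick, origin at the middle of its underside.
- ring_gauge: Bystander: grey steel ring, 64 mm diameter, 18 mm high, beyond the cradle. Origin at the middle of its underside.
- tape_measure: Bystander: pocket tape measure in a yellow case lying flat, 62 x 68 x 35 mm, beyond the mat. Origin at the middle of its underside.

How it is judged:
On the way, in this order (a step that is already met when the one before it is completed fails the run):
1. the spanner lies released and flat on the rubber mat, the collared shaft still in its pocket (x of spanner in the frame of rubber_mat between -0.04 and 0.04 m and y of spanner in the frame of rubber_mat between -0.075 and 0.075 m and height (world z) of spanner below 0.012 m and (angle between spanner's own z axis and vertical below 0.12 rad or angle between spanner's own z axis and vertical above 3.02 rad) and contact force between the fingers and spanner below 0.05 N and linear speed of spanner below 0.02 m/s and distance of collar_shaft from where it was at the start of the episode below 0.015 m), for 0.2 s.
2. the collared shaft is lifted clear of the tray in the fingers (height (world z) of collar_shaft above 0.07 m and contact force between the fingers and collar_shaft above 1 N), for 0.1 s.
At the end, for the whole second after the job is handed in: The collared shaft rests in both V supports (5 mm sideways and in height, 12 mm along, 0.1 rad), collar on the stop-plate side; the spanner lies still and flat, its middle over the mat; both plain shafts are within 15 mm of where they started (x of collar_shaft in the frame of cradle_seat between -0.005 and 0.005 m and y of collar_shaft in the frame of cradle_seat between -0.012 and 0.014 m and z of collar_shaft in the frame of cradle_seat between -0.005 and 0.005 m and angle between the x axis of collar_shaft and the y axis of v_cradle, either way round below 0.1 rad and y of collar in the frame of v_cradle above 0.03 m and linear speed of each of collar_shaft, spanner below 0.02 m/s and x of spanner in the frame of rubber_mat between -0.04 and 0.04 m and y of spanner in the frame of rubber_mat between -0.075 and 0.075 m and height (world z) of spanner below 0.012 m and (angle between spanner's own z axis and vertical below 0.12 rad or angle between spanner's own z axis and vertical above 3.02 rad) and distance of each of plain_shaft_a, plain_shaft_b from where it was at the start of the episode below 0.015 m); the robot touches nothing.
It fails at once if the collared shaft is dropped or flung (moves faster than 0.4 m/s outside the fingers) (linear speed of collar_shaft above 0.4 m/s and contact force between the fingers and collar_shaft below 0.05 N).
It fails at once if the spanner is dropped or flung (moves faster than 0.5 m/s outside the fingers) (linear speed of spanner above 0.5 m/s and contact force between the fingers and spanner below 0.05 N).
It fails at once if a plain shaft is knocked out of its pocket (moved over 20 mm) (distance of any of plain_shaft_a, plain_shaft_b from where it was at the start of the episode above 0.02 m).
It fails at once if the ring gauge or the tape measure is pushed over 20 mm (distance of any of ring_gauge, tape_measure from where it was at the start of the episode above 0.02 m).
It also fails if it takes over 62 s, if anything falls off the work surface, if the arm or the gripper's body presses on something with over 40 N, if the wrist force passes 120 N, or if a joint passes its speed limit or range.

## Working session

There is one attempt and no reset: what is moved stays moved. The work goes in short steps, Python scripts to look and compute and a shell command to move; the robot and the scene stay as the last step left them, time stands still between calls to the robot, and variables do not carry over. Pictures are saved under pics/ and viewed, at most 10 in all, crops included, and the job is handed in when it is done.

```bash
mkdir -p pics; ls; python3 - <<'E'
from bench import telemetry, vision
import cv2,numpy as np
for n in ("scene","side"):
    im=vision.camera(n); cv2.imwrite(f"pics/{n}0.png",im[...,::-1])
    m=vision.camera_model(n); print(n,{k:(np.round(v,4).tolist() if not isinstance(v,str) else v) for k,v in m.items()})
s=telemetry.observe(); print(s)
E
```

```text
pics
scene {'mtx': [[429.19, 0.0, 256.2741], [0.0, 429.19, 190.8769], [0.0, 0.0, 1.0]], 'cam_to_world': [[-0.511, 0.6802, -0.5256, 0.0861], [-0.8596, -0.4034, 0.3138, 0.0277], [0.0014, 0.6121, 0.7908, 0.7444], [0.0, 0.0, 0.0, 1.0]]}
side {'mtx': [[459.2597, 0.0, 259.7514], [0.0, 459.2597, 194.9464], [0.0, 0.0, 1.0]], 'cam_to_world': [[0.9374, 0.2188, -0.2708, 0.3457], [-0.3482, 0.5877, -0.7303, -0.8705], [-0.0007, 0.7789, 0.6272, 0.6181], [0.0, 0.0, 0.0, 1.0]]}
{'t': 0.1, 'joints': array([ 1.10739979,  0.33277128, -0.06468638,  1.46085483,  0.02158114,
        1.34987253, -0.08849508]), 'joint_velocities': array([-0.00137172, -0.00191541,  0.00075259, -0.00231134, -0.00099687,
        0.00108702, -0.00075745]), 'joint_torque': array([ 1.30229488e-03, -6.26748347e+01,  4.89639805e-02, -3.92433822e+01,
        1.62153557e-02,  7.01894460e-03, -6.15478143e-05]), 'tcp_pos': array([ 0.26652949, -0.56498355,  0.24761998]), 'tcp_rot': array([ 9.75809507e-01,  2.18621681e-01, -1.52110621e-04, -5.86388704e-04]), 'force': array([ 0.41428356,  0.04084407, -0.36957695]), 'wrist_torque': array([-0.04920589,  0.03245765, -0.02816337]), 'grip_force': 0.0, 'width': 0.9935007873242078}
```

View pics/scene0.png

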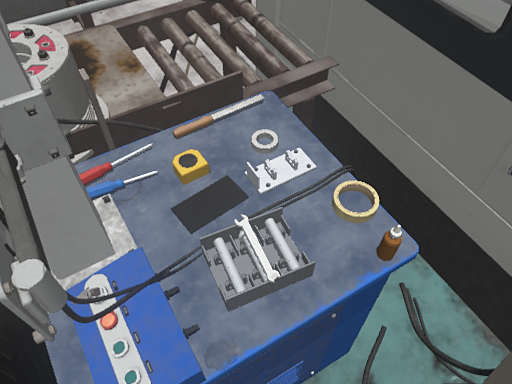

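View pics/side0.png

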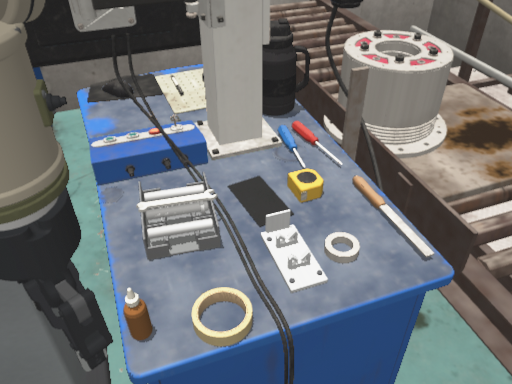

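The scene view shows the tray at about (257,257), the spanner from (242,220) to (275,277), the mat at (209,203) and the cradle at (282,170) with its stop plate at (252,180). The side view shows the tray at (180,217), the mat at (260,200), and the cradle at (293,255) with its stop at (278,220). I'll enlarge both.

```bash
python3 - <<'E'
import cv2
def crop(n,x0,y0,x1,y1,k):
    im=cv2.imread(f"pics/{n}0.png")[y0:y1,x0:x1]
    im=cv2.resize(im,None,fx=k,fy=k,interpolation=cv2.INTER_CUBIC)
    for x in range((x0//10+1)*10,x1,10):
        cv2.line(im,((x-x0)*k,0),((x-x0)*k,6 if x%50 else 16),(0,255,255),1)
        if x%20==0: cv2.putText(im,str(x),((x-x0)*k-10,26),0,.4,(0,255,255),1)
    for y in range((y0//10+1)*10,y1,10):
        cv2.line(im,(0,(y-y0)*k),(6,(y-y0)*k),(0,255,255),1)
        if y%20==0: cv2.putText(im,str(y),(8,(y-y0)*k+4),0,.4,(0,255,255),1)
    cv2.imwrite(f"pics/{n}_c.png",im)
crop("scene",165,140,325,312,3) if 0 else crop("scene",168,142,328,310,3.5) if 0 else crop("scene",190,160,325,310,4)
crop("side",130,168,350,293,3) if 0 else crop("side",130,170,330,290,4)
E
```

```text
(no output)
```

View pics/scene_c.png

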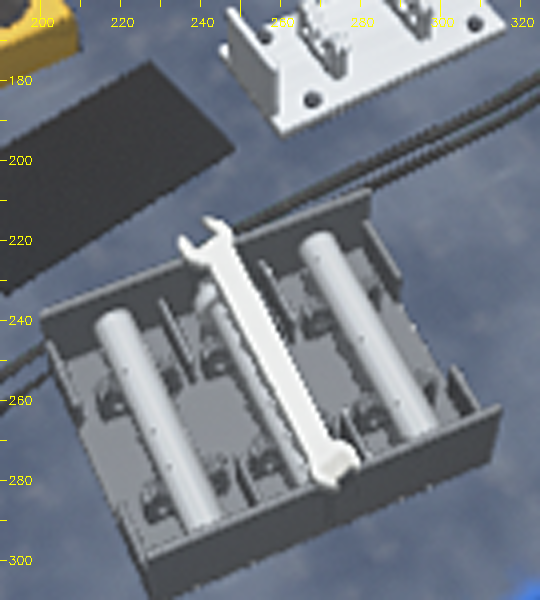

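View pics/side_c.png

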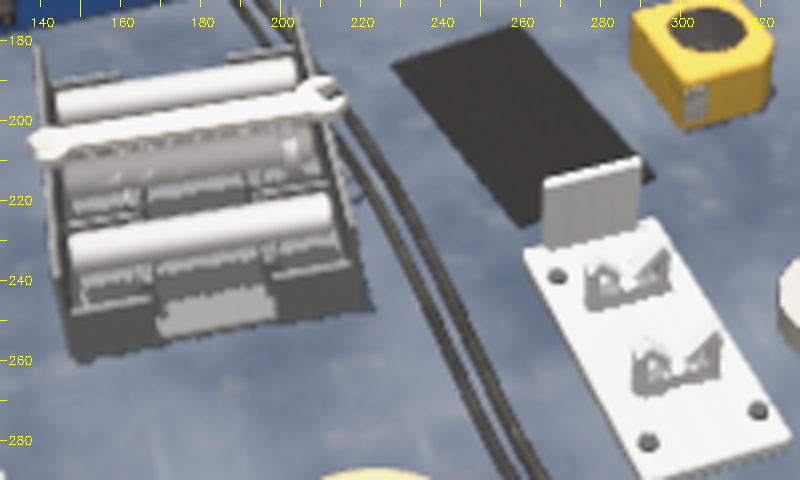

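The crops give usable corners. Tray top corners in the scene view are (200,239.5), (282.5,208), (315,262) and (227.5,299.5). The collar is at the mat end of the middle shaft: side (203,207), scene (242,234). Next I fit all poses from both views.

```bash
cat > h.py <<'E'
import numpy as np
from scipy.optimize import least_squares
from bench import vision
M={n:vision.camera_model(n) for n in("scene","side")}
def proj(n,P):
    m=M[n];T=np.linalg.inv(np.array(m["cam_to_world"]));q=T[:3,:3]@np.asarray(P,float)+T[:3,3]
    K=np.array(m["mtx"]);return np.array([K[0,0]*q[0]/-q[2]+K[0,2],K[1,1]*-q[1]/-q[2]+K[1,2]])
def ray(n,u,v,z):
    m=M[n];K=np.array(m["mtx"]);T=np.array(m["cam_to_world"])
    d=T[:3,:3]@[(u-K[0,2])/K[0,0],-(v-K[1,2])/K[1,1],-1];return (T[:3,3]+d*(z-T[2,3])/d[2])
def fit(obs,x0):
    # obs: (cam,u,v,lx,ly,z)
    def r(p):
        c,s=np.cos(p[2]),np.sin(p[2]);return np.concatenate([proj(n,(p[0]+c*a-s*b,p[1]+s*a+c*b,z))-(u,v) for n,u,v,a,b,z in obs])
    f=least_squares(r,x0,loss="soft_l1");return f.x,np.round(f.fun.reshape(-1,2),1).tolist()
E
python3 - <<'E'
from h import *
np.set_printoptions(precision=4,suppress=True)
S,D="scene","side"
for o in [(S,227.5,175,.003),(S,249,197.5,.003),(S,191,234,.003),(D,227.5,186,.003),(D,260,176,.003),(D,294,214.5,.003),(D,260,227,.003),
 (S,200,239.5,.054),(S,282.5,208,.054),(S,315,262,.054),(S,227.5,299.5,.054),(D,139.5,181,.054),(D,204,172.5,.054),(D,149,260.5,0),(D,223,247.5,0),
 (D,261,234,.01),(D,294,224.5,.01),(D,327.5,279,.01),(D,290,289.5,.01),(S,261,194,.01),(S,317,167.5,.01),(D,266,216,.052),(D,290,210,.052),
 (S,217.5,242.5-5,.06),(S,273.5,278,.06),(S,244,221,.062),(D,141.5,205.5,.062),(D,212,193,.062),(D,203,207,.034),(S,242,234,.034)]: print(o,ray(*o))
E
```

```text
('scene', 227.5, 175, 0.003) [ 0.6507 -0.2339  0.003 ]
('scene', 249, 197.5, 0.003) [ 0.5713 -0.2437  0.003 ]
('scene', 191, 234, 0.003) [ 0.5513 -0.0962  0.003 ]
('side', 227.5, 186, 0.003) [ 0.556  -0.1003  0.003 ]
('side', 260, 176, 0.003) [ 0.6355 -0.0907  0.003 ]
('side', 294, 214.5, 0.003) [ 0.6544 -0.2377  0.003 ]
('side', 260, 227, 0.003) [ 0.5768 -0.2485  0.003 ]
('scene', 200, 239.5, 0.054) [ 0.4998 -0.0969  0.054 ]
('scene', 282.5, 208, 0.054) [ 0.4818 -0.2689  0.054 ]
('scene', 315, 262, 0.054) [ 0.3515 -0.2544  0.054 ]
('scene', 227.5, 299.5, 0.054) [ 0.3691 -0.0847  0.054 ]
('side', 139.5, 181, 0.054) [ 0.3756 -0.0857  0.054 ]
('side', 204, 172.5, 0.054) [ 0.5063 -0.1031  0.054 ]
('side', 149, 260.5, 0) [ 0.357  -0.2589  0.    ]
('side', 223, 247.5, 0) [ 0.493  -0.2742  0.    ]
('side', 261, 234, 0.01) [ 0.5691 -0.2747  0.01  ]
('side', 294, 224.5, 0.01) [ 0.6389 -0.2721  0.01  ]
('side', 327.5, 279, 0.01) [ 0.6372 -0.4191  0.01  ]
('side', 290, 289.5, 0.01) [ 0.5677 -0.4177  0.01  ]
('scene', 261, 194, 0.01) [ 0.5617 -0.2681  0.01  ]
('scene', 317, 167.5, 0.01) [ 0.5616 -0.4158  0.01  ]
('side', 266, 216, 0.052) [ 0.5793 -0.2738  0.052 ]
('side', 290, 210, 0.052) [ 0.6279 -0.2737  0.052 ]
('scene', 217.5, 237.5, 0.06) [ 0.4835 -0.1258  0.06  ]
('scene', 273.5, 278, 0.06) [ 0.3606 -0.1715  0.06  ]
('scene', 244, 221, 0.062) [ 0.4891 -0.1858  0.062 ]
('side', 141.5, 205.5, 0.062) [ 0.3667 -0.1751  0.062 ]
('side', 212, 193, 0.062) [ 0.501  -0.1849  0.062 ]
('side', 203, 207, 0.034) [ 0.4803 -0.1868  0.034 ]
('scene', 242, 234, 0.034) [ 0.4814 -0.1762  0.034 ]
```

```bash
cat >> h.py <<'E'
from bench import telemetry
from scipy.spatial.transform import Rotation as R
def go(x,y,z,yaw,p=None):
    s=telemetry.observe();A=R.from_quat(s["tcp_rot"]).as_matrix();cy=np.arctan2(A[1,0],A[0,0])
    d=A.T@(np.array([x,y,z])-s["tcp_pos"])*100;t=(-(yaw-cy)+np.pi)%(2*np.pi)-np.pi
    print("t",round(s["t"],2),"pos",np.round(s["tcp_pos"],4),"yaw",round(cy,3),"row",np.round(d,2),round(t,3))
E
python3 - <<'E'
from h import *
for p in [(237,140),(200,125),(278,150),(205,150)]: print(ray("side",*p,0))
go(.41,-.179,.23,-.09)
E
```

```text
[0.63573335 0.07632208 0.        ]
[0.56715143 0.1812297  0.        ]
[ 0.71531697 -0.00215135  0.        ]
[0.54818883 0.06011095 0.        ]
t 0.1 pos [ 0.2665 -0.565   0.2476] yaw 0.441 row [ 29.44 -28.79   1.8 ] 0.531
```

```bash
python3 -m creep '[[4,-4,0,0.08],[8.5,-8.5,0,0.16],[13,-13,0.5,0.26],[17.5,-17.5,1,0.36],[21,-20.5,1.3,0.44]]' 0 ; python3 - <<'E'
from h import *
go(.41,-.179,.23,-.09)
E
```

```text
t: 0.72
tcp_pos: [0.3695, -0.2877, 0.235]
tcp_rot: [1.0, -0.0, -0.0, 0.0]
force: [0.4, -0.5, 0.7]
width: 1.003
grip_force: 0.0
t 0.72 pos [ 0.3695 -0.2877  0.235 ] yaw -0.001 row [  4.04 -10.88   0.5 ] 0.089
```

```bash
python3 -m creep '[[1.5,-4,0.2,0.05],[3,-8,0.4,0.09],[4,-10.5,0.5,0.09],[4,-10.9,0.5,0.09],[4,-10.9,0.5,0.09]]' 0 ; python3 - <<'E'
from h import *
import cv2
go(.429,-.179,.062,-.09)
m=vision.camera_model("wrist");print({k:np.round(v,4).tolist() if not isinstance(v,str) else v for k,v in m.items()})
im=vision.camera("wrist");cv2.imwrite("pics/w1.png",cv2.resize(im,None,fx=1.5,fy=1.5,interpolation=cv2.INTER_CUBIC)[...,::-1])
E
```

```text
t: 1.35
tcp_pos: [0.4087, -0.1818, 0.2302]
tcp_rot: [0.999, -0.045, -0.0, 0.0]
force: [0.7, -0.4, -0.5]
width: 1.001
grip_force: 0.0
t 1.35 pos [ 0.4087 -0.1818  0.2302] yaw -0.09 row [ 2.01 -0.47 16.82] 0.0
{'mtx': [[297.3186, 0.0, 257.2661], [0.0, 297.3186, 185.1994], [0.0, 0.0, 1.0]], 'cam_to_world': [[-0.0895, 0.9565, 0.2776, 0.4794], [-0.996, -0.0864, -0.0234, -0.1876], [0.0016, -0.2786, 0.9604, 0.3559], [0.0, 0.0, 0.0, 1.0]]}
```

View pics/w1.png

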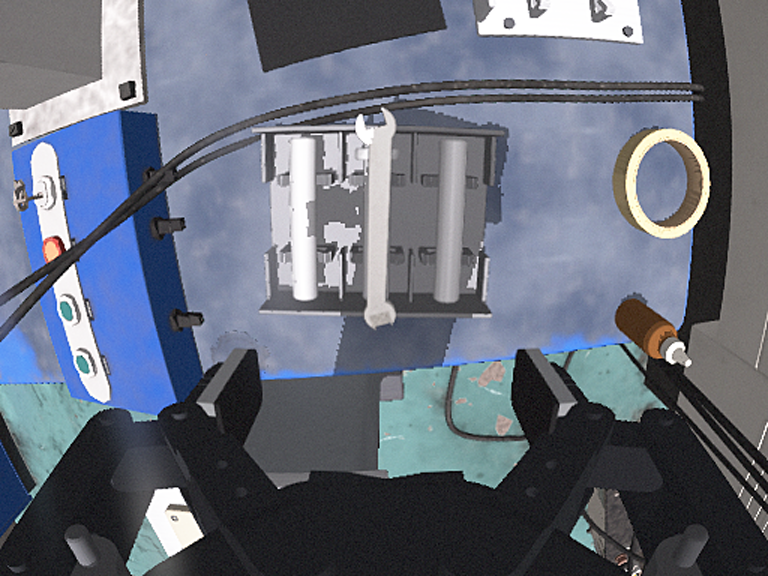

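The wrist view (1.5x) shows the spanner shank from (383,160) to (377,290). The tray wall corners are (252,130), (508,130), (262,312) and (491,315). The neighbouring shafts run along columns 303 and 450.

```bash
cat >> h.py <<'E'
def wray(u,v,z,m):
    K=np.array(m["mtx"]);T=np.array(m["cam_to_world"]);a=np.array([u-K[0,2],v-K[1,2]])/K[0,0];r=np.linalg.norm(a)
    d=T[:3,:3]@[np.sin(r)*a[0]/r,-np.sin(r)*a[1]/r,-np.cos(r)];return T[:3,3]+d*(z-T[2,3])/d[2]
E
python3 - <<'E'
from h import *
np.set_printoptions(precision=4,suppress=True)
m=vision.camera_model("wrist")
for u,v,z in [(383,160,.062),(380,225,.062),(377,290,.062),(375,108,.06),(379,326,.06),(252,130,.054),(508,130,.054),(262,312,.054),(491,315,.054),(303,138,.034),(304,300,.034),(454,140,.034),(447,300,.034),(265,70,.003),(447,28,.003),(478,35,.01),(643,42,.01)]:
    print(u,v,z,wray(u/1.5,v/1.5,z,m))
E
```

```text
383 160 0.062 [ 0.4742 -0.1862  0.062 ]
380 225 0.062 [ 0.4312 -0.1802  0.062 ]
377 290 0.062 [ 0.3862 -0.1739  0.062 ]
375 108 0.06 [ 0.5091 -0.1841  0.06  ]
379 326 0.06 [ 0.3585 -0.1726  0.06  ]
252 130 0.054 [ 0.5054 -0.0988  0.054 ]
508 130 0.054 [ 0.4891 -0.2731  0.054 ]
262 312 0.054 [ 0.3741 -0.0867  0.054 ]
491 315 0.054 [ 0.3566 -0.2553  0.054 ]
303 138 0.034 [ 0.4958 -0.1303  0.034 ]
304 300 0.034 [ 0.3743 -0.1156  0.034 ]
454 140 0.034 [ 0.4842 -0.238   0.034 ]
447 300 0.034 [ 0.3644 -0.2253  0.034 ]
265 70 0.003 [ 0.5573 -0.0992  0.003 ]
447 28 0.003 [ 0.5765 -0.2456  0.003 ]
478 35 0.01 [ 0.568  -0.2683  0.01  ]
643 42 0.01 [ 0.5694 -0.4187  0.01  ]
```

```bash
python3 -m creep '[[1,0,4,0.02],[2.3,-0.2,9,0.04],[2.3,-0.2,12.5,0.04],[2.3,-0.2,14,0.04],[2.3,-0.2,14,0.04]]' 0.3 ; python3 - <<'E'
from h import *
go(.432,-.180,.062,-.13)
E
```

```text
t: 2.02
tcp_pos: [0.4317, -0.1819, 0.0901]
tcp_rot: [0.998, -0.065, -0.001, -0.0]
force: [0.5, -1.2, 0.8]
width: 0.698
grip_force: 0.0
t 2.02 pos [ 0.4317 -0.1819  0.0901] yaw -0.13 row [ 0.01 -0.19  2.81] -0.0
```

```bash
python3 -m creep '[[0,-0.1,1.5,0],[0,-0.2,2.8,0],[0,-0.2,2.8,0],[0,-0.2,2.8,0]]' 0.3 && python3 -m creep '[[0,0,0,0],[0,0,0,0],[0,0,0,0],[0,0,0,0],[0,0,0,0]]' 1 && python3 -m creep '[[0,0,-1,0],[0,0,-3,0],[0,0,-5,0],[0,0,-6.5,0],[0,0,-7,0]]' 1
```

```text
t: 2.52
tcp_pos: [0.4326, -0.1793, 0.0626]
tcp_rot: [0.998, -0.065, 0.0, 0.0]
force: [0.7, 0.4, 0.4]
width: 0.699
grip_force: 0.0
t: 3.15
tcp_pos: [0.4326, -0.1794, 0.0627]
tcp_rot: [0.998, -0.065, 0.0, 0.0]
force: [-0.5, 0.8, 5.3]
width: 0.157
grip_force: 58.6
t: 3.78
tcp_pos: [0.4327, -0.1795, 0.1333]
tcp_rot: [0.998, -0.065, 0.001, 0.0]
force: [0.0, 0.5, -1.2]
width: 0.16
grip_force: 59.0
```

Held, but the tips extend about 8 mm below the spanner, so I'd have to drop it onto the mat. I'll put it back and regrip higher.

```bash
python3 -m creep '[[0,0,2,0],[0,0,4.5,0],[0,0,6,0],[0,0,6.8,0],[0,0,7,0]]' 1 && python3 -m creep '[[0,0,0,0],[0,0,0,0],[0,0,0,0],[0,0,-0.5,0],[0,0,-0.95,0]]' 0.6 && python3 -m creep '[[0,0,0,0],[0,0,0,0],[0,0,0,0],[0,0,0,0],[0,0,0,0]]' 1 && python3 -m creep '[[0,0,-1,0],[0,0,-3,0],[0,0,-5,0],[0,0,-6.5,0],[0,0,-7,0]]' 1; python3 - <<'E'
from h import *
import cv2
go(.604,-.17,.13,1.70)
a=vision.camera("side")[150:270,110:250];b=vision.camera("scene")[150:290,180:330]
f=lambda i:cv2.resize(i,(400,int(400*i.shape[0]/i.shape[1])),interpolation=cv2.INTER_CUBIC)[:340]
cv2.imwrite("pics/g1.png",np.hstack([f(a),f(b)[:f(a).shape[0]]])[...,::-1])
E
```

```text
t: 4.4
tcp_pos: [0.4321, -0.1792, 0.0626]
tcp_rot: [0.998, -0.065, -0.001, -0.0]
force: [-9.9, 4.8, 19.2]
width: 0.158
grip_force: 61.4
t: 5.03
tcp_pos: [0.4325, -0.1794, 0.0723]
tcp_rot: [0.998, -0.065, 0.0, 0.0]
force: [-1.2, 0.5, 0.3]
width: 0.396
grip_force: 0.0
t: 5.65
tcp_pos: [0.4328, -0.1794, 0.0725]
tcp_rot: [0.998, -0.065, 0.0, 0.0]
force: [-2.2, 1.6, 8.7]
width: 0.153
grip_force: 58.6
t: 6.28
tcp_pos: [0.4327, -0.1795, 0.1427]
tcp_rot: [0.998, -0.065, 0.001, 0.0]
force: [-0.7, -0.1, -2.0]
width: 0.155
grip_force: 59.1
t 6.28 pos [ 0.4327 -0.1795  0.1427] yaw -0.129 row [16.86 -3.15  1.29] -1.829
```

View pics/g1.png

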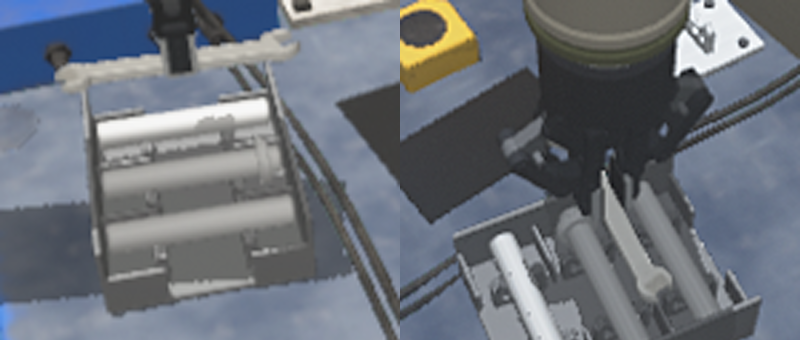

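The left panel shows the spanner held level at (180,62), clear of the tray. All three shafts are still seated, with the collar at (268,150). I'll carry it to the mat.

```bash
python3 -m creep '[[1,-0.2,0,-0.1],[3,-0.5,0,-0.27],[5.5,-1,0,-0.44],[8,-1.5,0,-0.61],[10,-2,0,-0.78]]' 1; python3 - <<'E'
from h import *
go(.604,-.17,.13,1.70)
E
```

```text
t: 7.0
tcp_pos: [0.5346, -0.1721, 0.1407]
tcp_rot: [0.947, 0.322, -0.0, -0.001]
force: [-0.7, -0.1, -0.8]
width: 0.148
grip_force: 59.0
t 7.0 pos [ 0.5346 -0.1721  0.1407] yaw 0.656 row [5.63 4.07 1.06] -1.044
```

```bash
python3 -m creep '[[1.2,0.9,0,-0.17],[2.5,1.8,0,-0.34],[4,2.9,0,-0.51],[5,3.7,0,-0.68],[5.6,4.1,0,-0.85]]' 1;python3 -m creep '[[0,0,0,-0.15],[0,0,0.5,-0.19],[0,0,2,-0.19],[0,0,4,-0.19],[0,0,5,-0.19]]' 1; python3 - <<'E'
from h import *
go(.604,-.17,.021,1.70)
E
```

```text
t: 7.62
tcp_pos: [0.6036, -0.1708, 0.1404]
tcp_rot: [0.729, 0.684, -0.0, -0.001]
force: [0.0, -0.1, -1.9]
width: 0.15
grip_force: 59.0
t: 8.25
tcp_pos: [0.6025, -0.1709, 0.0894]
tcp_rot: [0.664, 0.748, -0.001, -0.001]
force: [0.4, 0.3, 0.5]
width: 0.15
grip_force: 59.0
t 8.25 pos [ 0.6025 -0.1709  0.0894] yaw 1.69 row [0.06 0.18 6.84] -0.01
```

```bash
python3 -m creep '[[0,0,1.5,0],[0,0,3.5,0],[0,0,5,0],[0,0,5.8,0],[0,0,6,0]]' 1;python3 -m creep '[[0,0,0.3,0],[0,0,0.5,0],[0,0,0.65,0],[0,0,0.75,0],[0,0,0.75,0]]' 1
```

```text
t: 8.88
tcp_pos: [0.6034, -0.171, 0.0313]
tcp_rot: [0.663, 0.748, -0.0, -0.0]
force: [0.5, -0.5, -1.4]
width: 0.154
grip_force: 59.0
t: 9.5
tcp_pos: [0.6036, -0.1711, 0.0243]
tcp_rot: [0.663, 0.748, -0.0, 0.0]
force: [0.2, -0.1, -1.4]
width: 0.152
grip_force: 59.0
```

```bash
python3 -m creep '[[0,0,0.1,0],[0,0,0.2,0],[0,0,0.2,0]]' 1;python3 -m creep '[[0,0,0.1,0],[0,0,0.1,0]]' 1
```

```text
t: 9.88
tcp_pos: [0.6035, -0.1711, 0.0222]
tcp_rot: [0.663, 0.748, -0.0, -0.0]
force: [-0.4, -0.2, -0.6]
width: 0.152
grip_force: 59.0
t: 10.12
tcp_pos: [0.6036, -0.1711, 0.0217]
tcp_rot: [0.663, 0.748, -0.0, 0.0]
force: [-1.7, -0.7, 3.2]
width: 0.151
grip_force: 59.7
```

```bash
python3 -m creep '[[0,0,0,0],[0,0,0,0],[0,0,0,0],[0,0,0,0]]' 0.6;python3 -m creep '[[0,0,-1,0],[0,0,-4,0],[0,0,-8,0],[0,0,-12,0],[0,0,-15,0]]' 0.5; python3 - <<'E'
from h import *
import cv2
go(.42,-.18,.18,-.105)
a=vision.camera("side")[150:290,130:330]
cv2.imwrite("pics/p1.png",cv2.resize(a,None,fx=3,fy=3,interpolation=cv2.INTER_CUBIC)[...,::-1])
E
```

```text
t: 10.62
tcp_pos: [0.6035, -0.1711, 0.0213]
tcp_rot: [0.663, 0.748, -0.0, 0.0]
force: [0.1, -0.3, 0.8]
width: 0.405
grip_force: 0.0
t: 11.25
tcp_pos: [0.604, -0.171, 0.1741]
tcp_rot: [0.663, 0.748, 0.0, 0.001]
force: [-0.5, -0.8, 0.1]
width: 0.497
grip_force: 0.0
t 11.25 pos [ 0.604  -0.171   0.1741] yaw 1.691 row [  1.31 -18.38  -0.63] 1.796
```

View pics/p1.png

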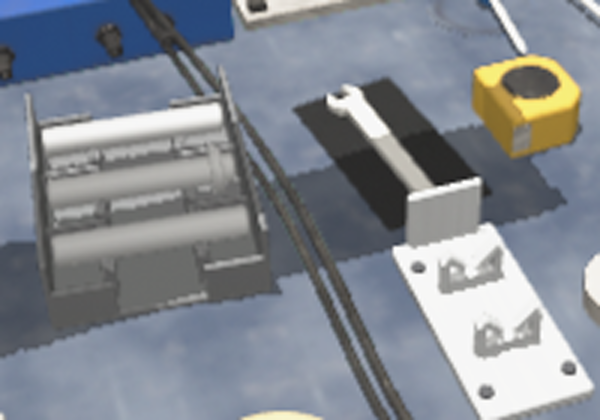

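The spanner lies flat along the mat, from (345,100) to (425,185), and the tray is undisturbed. Next is the shaft.

```bash
python3 -m creep '[[0,-2,0,0.15],[0.3,-5,0,0.32],[0.5,-8,0,0.5],[0.8,-11,0,0.68],[1,-13.5,0,0.86]]' 0.5; python3 - <<'E'
from h import *
go(.42,-.18,.18,-.105)
E
```

```text
t: 11.92
tcp_pos: [0.4673, -0.1772, 0.1719]
tcp_rot: [0.916, 0.401, 0.0, 0.0]
force: [0.3, 0.6, 1.0]
width: 0.501
grip_force: 0.0
t 11.93 pos [ 0.4673 -0.1772  0.1719] yaw 0.825 row [-3.41 -3.29 -0.82] 0.93
```

```bash
python3 -m creep '[[-1,-1,-0.3,0.18],[-2,-2,-0.8,0.36],[-3,-2.9,-0.8,0.54],[-3.4,-3.3,-0.8,0.72],[-3.4,-3.3,-0.8,0.9]]' 0.5; python3 -m creep '[[0,0,0,0.03],[0,0,0,0.03],[0,0,0,0.03]]'; python3 - <<'E'
from h import *
import cv2
go(.434,-.179,.034,-.105)
m=vision.camera_model("wrist");np.save("w2.npy",[0]);import pickle;pickle.dump(m,open("w2.pkl","wb"))
im=vision.camera("wrist")[80:230,160:360];cv2.imwrite("pics/w2.png",cv2.resize(im,None,fx=4,fy=4,interpolation=cv2.INTER_CUBIC)[...,::-1])
E
```

```text
t: 12.55
tcp_pos: [0.4208, -0.1801, 0.1799]
tcp_rot: [0.999, -0.038, 0.0, 0.0]
force: [0.5, -0.5, -0.7]
width: 0.506
grip_force: 0.0
t: 12.92
tcp_pos: [0.4211, -0.1801, 0.1794]
tcp_rot: [0.999, -0.048, 0.0, 0.0]
force: [-0.2, 0.2, 0.1]
width: 0.502
grip_force: 0.0
t 12.93 pos [ 0.4211 -0.1801  0.1794] yaw -0.097 row [ 1.27 -0.23 14.54] 0.008
```

View pics/w2.png

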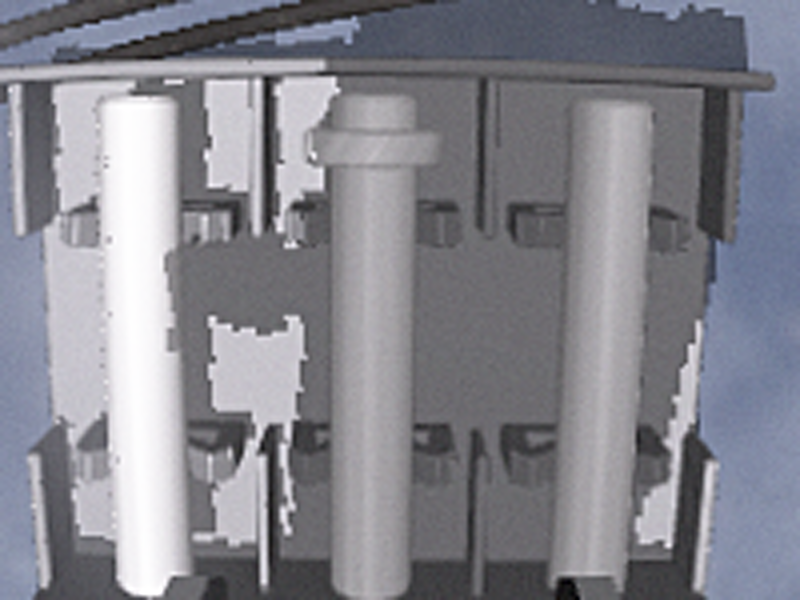

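The wrist crop (offset 160,80, 4x) shows the collared shaft's axis from (375,200) to (370,560), its far end at row 97 and the collar at row 147. The saddles are at rows 225 and 455.

```bash
python3 - <<'E'
from h import *
import pickle
np.set_printoptions(precision=4,suppress=True)
m=pickle.load(open("w2.pkl","rb"))
for u,v,z in [(375,200,.034),(371,350,.034),(370,560,.034),(375,97,.034),(376,147,.034),(370,597,.034)]:
    print(u,v,wray(160+u/4,80+v/4,z,m))
go(.434,-.179,.034,-.105)
E
```

```text
375 200 [ 0.466 -0.181  0.034]
371 350 [ 0.4311 -0.1766  0.034 ]
370 560 [ 0.3784 -0.171   0.034 ]
375 97 [ 0.4894 -0.1833  0.034 ]
376 147 [ 0.4781 -0.1825  0.034 ]
370 597 [ 0.3684 -0.17    0.034 ]
t 12.97 pos [ 0.4211 -0.1801  0.1793] yaw -0.097 row [ 1.28 -0.23 14.53] 0.008
```

```bash
python3 - <<'E'
from h import *
go(.432,-.1775,.033,-.113)
E
python3 -m creep '[[0.5,-0.2,3,0.01],[1.1,-0.4,6.5,0.015],[1.1,-0.4,9,0.015],[1.1,-0.4,10,0.015],[1.1,-0.4,10,0.015]]' 0.5; python3 - <<'E'
from h import *
go(.432,-.1775,.033,-.113)
E
```

```text
t 12.97 pos [ 0.4211 -0.1801  0.1793] yaw -0.097 row [ 1.06 -0.36 14.63] 0.016
t: 13.6
tcp_pos: [0.4323, -0.1772, 0.0793]
tcp_rot: [0.998, -0.057, -0.0, -0.0]
force: [0.3, 0.2, 0.7]
width: 0.501
grip_force: 0.0
t 13.6 pos [ 0.4323 -0.1772  0.0793] yaw -0.114 row [-0.02  0.03  4.63] -0.001
```

```bash
python3 -m creep '[[0,0,1,0],[0,0,2.2,0],[0,0,3.4,0],[0,0,4.2,0],[0,0,4.6,0]]' 0.5;python3 -m creep '[[0,0,0,0],[0,0,0,0],[0,0,0,0],[0,0,0,0],[0,0,0,0]]' 1
```

```text
t: 14.22
tcp_pos: [0.4322, -0.1771, 0.0327]
tcp_rot: [0.998, -0.057, -0.0, -0.0]
force: [0.5, 0.6, -1.2]
width: 0.498
grip_force: 0.0
t: 14.85
tcp_pos: [0.4326, -0.1769, 0.0336]
tcp_rot: [0.998, -0.057, 0.0, -0.0]
force: [-0.8, 5.6, 4.3]
width: 0.211
grip_force: 58.6
```

```bash
python3 -m creep '[[0,0,-1,0],[0,0,-2.5,0],[0,0,-4.5,0],[0,0,-7,0],[0,0,-9,0]]' 1;python3 -m creep '[[0,0,-2,0],[0,0,-3,0],[0,0,-3,0]]' 1; python3 - <<'E'
from h import *
import cv2
go(.603,-.344,.14,1.57)
a=vision.camera("side")[130:270,110:310]
cv2.imwrite("pics/l1.png",cv2.resize(a,None,fx=3,fy=3,interpolation=cv2.INTER_CUBIC)[...,::-1])
E
```

```text
t: 15.48
tcp_pos: [0.4326, -0.1777, 0.1253]
tcp_rot: [0.998, -0.057, 0.001, 0.0]
force: [-0.4, 0.3, -3.0]
width: 0.213
grip_force: 58.7
t: 15.85
tcp_pos: [0.4326, -0.1776, 0.154]
tcp_rot: [0.998, -0.057, 0.001, 0.0]
force: [1.0, 0.1, -3.1]
width: 0.217
grip_force: 58.7
t 15.85 pos [ 0.4326 -0.1776  0.154 ] yaw -0.114 row [18.83 14.59  1.44] -1.684
```

View pics/l1.png

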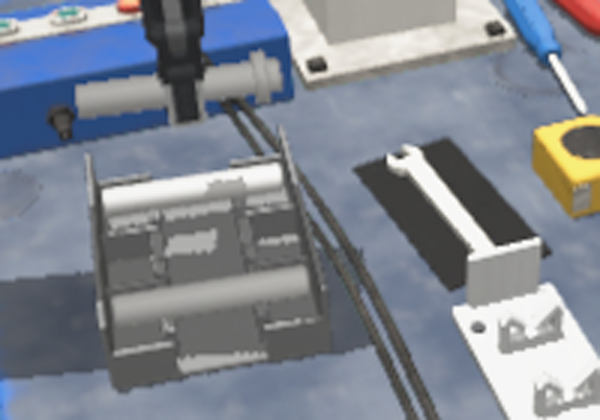

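The shaft is held level in the fingers, with its collar at (262,80) on the right, and both plain shafts are seated. I'll carry it to the cradle.

```bash
python3 -m creep '[[1.5,1.2,0,-0.12],[4,3,0,-0.29],[6.5,5,0,-0.46],[9,7,0,-0.63],[11,8.6,0,-0.8]]' 1; python3 - <<'E'
from h import *
go(.603,-.342,.14,1.57)
E
```

```text
t: 16.52
tcp_pos: [0.532, -0.276, 0.1519]
tcp_rot: [0.941, 0.339, -0.001, -0.001]
force: [0.7, 0.5, -2.9]
width: 0.207
grip_force: 58.8
t 16.52 pos [ 0.532  -0.276   0.1519] yaw 0.691 row [1.26 9.61 1.17] -0.879
```

```bash
python3 -m creep '[[0.3,2.2,0,-0.17],[0.6,4.5,0,-0.34],[0.9,7,0,-0.52],[1.2,9,0,-0.7],[1.3,9.6,0,-0.87]]' 1;python3 -m creep '[[0,0,1,0],[0,0,1.3,0],[0,0,1.3,0]]' 1; python3 - <<'E'
from h import *
import cv2,pickle
go(.603,-.342,.04,1.57)
pickle.dump(vision.camera_model("wrist"),open("w3.pkl","wb"))
w=vision.camera("wrist");a=vision.camera("side")
cv2.imwrite("pics/w3full.png",w[...,::-1]);cv2.imwrite("pics/s3full.png",a[...,::-1])
f=lambda i:cv2.resize(i,None,fx=3,fy=3,interpolation=cv2.INTER_CUBIC)
out=np.zeros((600,800,3),np.uint8)
b=cv2.resize(w[:300],(512,300));out[:300,:512]=b
c=f(a[195:295,240:340]);out[300:600,:300]=c
d=cv2.resize(w[30:180,160:360],(500,375))[:300];out[300:600,300:800]=d
cv2.imwrite("pics/h3.png",out[...,::-1])
E
```

```text
t: 17.15
tcp_pos: [0.6026, -0.342, 0.1513]
tcp_rot: [0.711, 0.704, -0.0, -0.001]
force: [-0.5, -0.1, -3.3]
width: 0.212
grip_force: 58.9
t: 17.52
tcp_pos: [0.6022, -0.3409, 0.1396]
tcp_rot: [0.713, 0.701, -0.0, -0.001]
force: [-0.6, 1.0, -1.8]
width: 0.212
grip_force: 58.9
t 17.52 pos [ 0.6022 -0.3409  0.1396] yaw 1.554 row [-0.11  0.09  9.96] -0.016
```

View pics/h3.png

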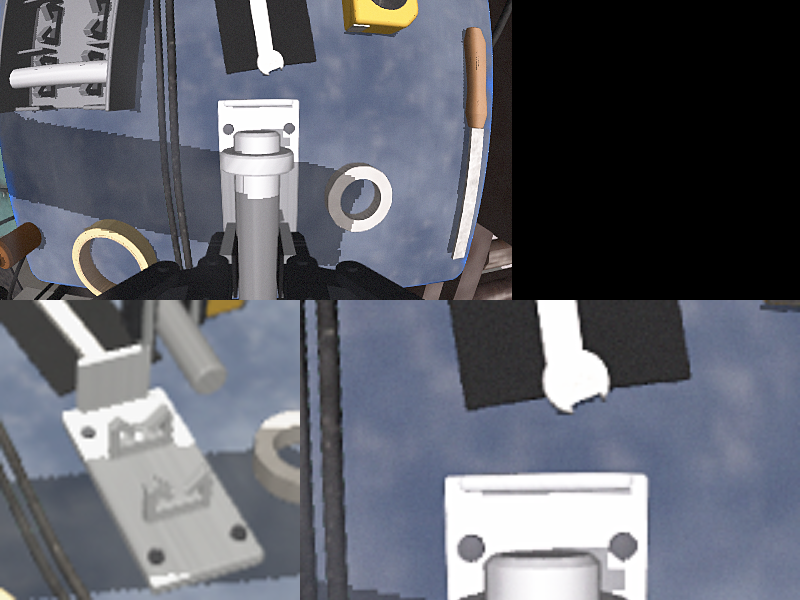

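The full wrist view (top panel) shows the cradle base corners by the stop at (218.4,100.4) and (299.2,100.4). Its holes are at (228.4,129.2) and (288.8,128.8). The shaft's collar is centred at about (256.5,160), pointing at the stop, and the ring gauge stands clear on the right.

```bash
python3 - <<'E'
from h import *
import pickle
np.set_printoptions(precision=4,suppress=True)
m=pickle.load(open("w3.pkl","rb"))
for u,v,z in [(218.4,100.4,.01),(299.2,100.4,.01),(228.4,129.2,.01),(288.8,128.8,.01),(257,133,.1376),(256.5,160,.1376),(258,270,.1376)]: print(u,v,wray(u,v,z,m))
E
```

```text
218.4 100.4 [ 0.5705 -0.2682  0.01  ]
299.2 100.4 [ 0.6393 -0.2693  0.01  ]
228.4 129.2 [ 0.5783 -0.2934  0.01  ]
288.8 128.8 [ 0.6303 -0.2939  0.01  ]
257 133 [ 0.6032 -0.2833  0.1376]
256.5 160 [ 0.6027 -0.2952  0.1376]
258 270 [ 0.6025 -0.3512  0.1376]
```

```bash
python3 -m creep '[[0,0.1,1.5,-0.01],[-0.1,0.1,4,-0.01],[-0.1,0.1,6,-0.01],[-0.1,0.1,7,-0.01],[-0.1,0.1,7,-0.01]]' 1; python3 - <<'E'
from h import *
go(.6033,-.342,.0396,1.565)
E
```

```text
t: 18.25
tcp_pos: [0.6034, -0.3421, 0.0695]
tcp_rot: [0.709, 0.705, -0.0, -0.001]
force: [-0.2, 0.5, -2.9]
width: 0.211
grip_force: 58.9
t 18.25 pos [ 0.6034 -0.3421  0.0695] yaw 1.566 row [ 0.   -0.01  2.99] 0.001
```

```bash
python3 -m creep '[[0,0,0.6,0],[0,0,1.2,0],[0,0,1.8,0],[0,0,2.2,0],[0,0,2.5,0]]' 1;python3 -m creep '[[0,0,0.1,0],[0,0,0.2,0],[0,0,0.3,0],[0,0,0.3,0]]' 1
```

```text
t: 18.88
tcp_pos: [0.6037, -0.3423, 0.0451]
tcp_rot: [0.709, 0.705, -0.0, -0.0]
force: [-0.4, 0.5, -2.4]
width: 0.214
grip_force: 58.9
t: 19.38
tcp_pos: [0.6037, -0.3423, 0.0423]
tcp_rot: [0.709, 0.705, -0.0, 0.0]
force: [0.2, -0.5, -2.0]
width: 0.21
grip_force: 58.9
```

```bash
python3 -m creep '[[0,0,0.1,0],[0,0,0.2,0],[0,0,0.2,0]]' 1;python3 -m creep '[[0,0,0.1,0],[0,0,0.1,0]]' 1
```

```text
t: 19.75
tcp_pos: [0.6036, -0.3423, 0.0402]
tcp_rot: [0.709, 0.705, -0.0, -0.0]
force: [-0.1, 0.2, -3.4]
width: 0.213
grip_force: 58.9
t: 20.0
tcp_pos: [0.6038, -0.3423, 0.0398]
tcp_rot: [0.709, 0.705, 0.0, 0.0]
force: [-1.3, 1.4, 1.4]
width: 0.214
grip_force: 59.5
```

```bash
python3 -m creep '[[0,0,0.05,0],[0,0,0.1,0],[0,0,0.1,0]]' 1; python3 -m creep '[[0,0,0,0],[0,0,0,0],[0,0,0,0],[0,0,0,0],[0,0,0,0]]' 0.5
```

```text
t: 20.38
tcp_pos: [0.6039, -0.3424, 0.0397]
tcp_rot: [0.709, 0.705, -0.0, 0.0]
force: [-5.4, 1.8, 10.2]
width: 0.212
grip_force: 60.3
t: 21.0
tcp_pos: [0.6037, -0.3423, 0.0383]
tcp_rot: [0.709, 0.705, 0.0, 0.0]
force: [-0.9, 0.7, 0.2]
width: 0.5
grip_force: 0.0
```

```bash
python3 -m creep '[[0,0,-0.5,0],[0,0,-2,0],[0,0,-5,0],[0,0,-9,0],[0,0,-13,0]]' 0.5;python3 -m creep '[[0,0,-3,0],[3,-3,-5,0],[3,-3,-5,0]]' 0.5; python3 - <<'E'
from h import *
import cv2
for n in("scene","side"):
    a=vision.camera(n);o=cv2.imread(f"pics/{n}0.png")[...,::-1]
    # overlay: expected silhouette of seated shaft (model) vs change against first picture
    P=[]
    for y,r in [(-60,10),(44,10),(44,16),(52,16),(52,10),(60,10)]:
        for t in np.linspace(0,2*np.pi,24): P.append((y,(.6035+r/1e3*np.cos(t),-.3445+y/1e3,.04+r/1e3*np.sin(t))))
    mask=np.zeros(a.shape[:2],np.uint8)
    for lo,hi,rr in [(-60,60,10),(44,52,16)]:
        pts=[proj(n,(.6035+rr/1e3*np.cos(t),-.3445+y/1e3,.04+rr/1e3*np.sin(t))) for y in(lo,hi) for t in np.linspace(0,6.28,24)]
        cv2.fillConvexPoly(mask,cv2.convexHull(np.float32(pts)).astype(np.int32),1)
    d=(np.abs(a.astype(int)-o).sum(2)>40).astype(np.uint8)
    ys,xs=np.where(mask);y0,y1,x0,x1=ys.min()-5,ys.max()+6,xs.min()-6,xs.max()+7
    print(n,x0,y0)
    for y in range(y0,y1,2): print(''.join('.o+#'[mask[y,x]+2*d[y,x]] for x in range(x0,x1)))
go(.5,-.4,.2,1.5)
E
```

```text
t: 21.62
tcp_pos: [0.6038, -0.3422, 0.1709]
tcp_rot: [0.709, 0.705, 0.0, 0.001]
force: [1.1, 0.2, -0.7]
width: 0.499
grip_force: 0.0
t: 22.0
tcp_pos: [0.5741, -0.3102, 0.2221]
tcp_rot: [0.708, 0.706, 0.0, 0.002]
force: [0.3, -0.7, 0.3]
width: 0.498
grip_force: 0.0
scene 249 139
................................................................
................................................................
................................................................
....................+++.+..............+++++.....ooooooo........
...........++.+.++++++++............+++++++++ooooo#o####o.......
...........................+++++++++++++#################.......
........................++++++++++++#####################+......
.....+++++++++++++++++++++++++++####o##################++.......
......+++++++++++++++++++++############o###########+++..........
......+++++++++++++++++################o#######+++++++.+........
......+++++###+++++#################o#oo##+++++++++++++++.......
.......+##o#oo########################+.+++..++++++++++.........
.......+##o##o#o#o################++++++.
[... 1629 characters left out ...]
+++++++++++++###############++++++++++++
+++.++++++++++++++++++++++###############..+++++++++
++++.++++++++++++++++++++++###########oooo.+++++++++
+++++..++++++++++++++++++..+########o#o##oo+++++++++
+++++++.++++++++++++++...++...#####oooooooo##+++++++
++++++++.+++++++++++++...+.....#####o#########++++++
+++++++++.++++++++++++.......+..o#############++++++
++++++++++.+++++++++++...........#############++++++
+++++++++++.++++++++++.......+++++##########++++++++
++++++++++++.++++++++++++++++++++++#####++++++++++++
+++++++++++++.++++++++++++++++++++++++++++++++++++++
++++++++++++++.+++++++++++++++++++++++++++++++++++++
t 22.1 pos [ 0.5739 -0.3124  0.2196] yaw 1.566 row [-8.79 -7.35  1.97] 0.066
```

The silhouette matches a seated shaft with its collar at the stop, so I'm handing in.

```bash
python3 -m creep '[[0,0,-1,0],[0,0,-1,0],[0,0,-1,0],[0,0,-1,0]]' 0.5; python3 -c "
from bench import robot;print(robot.job_done())"
```

```text
t: 22.6
tcp_pos: [0.5738, -0.3122, 0.2279]
tcp_rot: [0.709, 0.705, -0.0, -0.0]
force: [0.2, 0.7, -0.8]
width: 0.5
grip_force: 0.0
the job is handed in; nothing more can be done
None
```

I laid the spanner flat on the mat and seated the collared shaft in both V supports, collar towards the stop plate; the job is handed in at 22.6 s, the plain shafts and bystanders showed no disturbance in the pictures, and no verdict was returned.

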